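# Spray-clean the pump heads and park the drying lamp over them

### The job

Swing the drying lamp aside so that it is well clear of the drip tray, stand every pump head that is on the bench flat in the tray with its boss upwards, then press the spray can's nozzle cap fully down and let it spring right back up, at least twice; never spray while the lamp is over the tray. Finish by swinging the lamp back over the middle of the tray so that the heads can dry, with all of them still standing in the tray, and leave the bottle, the box and the wrench where they are.

Things in the scene. Friction and masses are not known exactly. Their poses are not given: they have to be found in the camera images.
- tray_in (a point): shallow white plastic drip tray fixed to the bench, outside 175 (its x) by 245 (its y) by 18 mm high, walls and floor 5 mm thick (inside 165 by 235 mm). This point is the centre of its inner floor, 5 mm above the bench; x and y along the tray's sides, z up
- lamp_arm (a joint): drying lamp on a swinging arm: angle of the arm about its upright post, rad, 0 when the arm points along the lamp base's -x, growing anticlockwise seen from above (from over the tray towards the robot's right, where the spray can is), stops at -1.5 and 1.5. Stiff hinge (about 0.25 N m, 1.2 N at the handle): stays where it is left
- lamp_pivot (a point): point on the axis of the lamp's post, 205 mm above the bench (post 22 mm thick, hub 36 mm, top 230 mm, on a round foot of 100 mm, fixed beyond the tray). The arm, a bar 14 mm high, is 220 mm from this axis to the centre of the lamp
- lamp_handle (a point): upright round black handle, 18 mm thick, standing 60 mm clear on top of the centre of the round white lamp (104 mm wide, from 185 to 225 mm above the bench). This point is on the handle's axis, 258 mm above the bench; its top is at 285 mm. It travels level on a circle of radius 220 mm about the lamp pivot
- spray_cap (a joint): sprung nozzle cap of the spray can: how far it is pressed down, m, 0 when up, 0.008 at its stop. Springs back by itself; about 3 N to start moving and 8 N fully down
- spray_cap_top (a point): centre of the flat top of the white nozzle cap, 38 mm wide and 24 mm high, 193 mm above the bench when up; the aluminium can under it (62 mm thick, on a black foot of 90 mm) is fixed to the bench at the tray's right end, its nozzle towards the tray
- head1_center (a point): steel pump head, standing on the bench (four to six of these are present, all alike): round flange 60 mm wide and 30 mm high with a plain round boss 28 mm wide on its top, 65 mm high in all, about 0.35 kg. This point is on its axis, half-way up (32.5 mm above its underside); z is its axis, towards the boss
- head2_center (a point): steel pump head, standing on the bench (four to six of these are present, all alike): round flange 60 mm wide and 30 mm high with a plain round boss 28 mm wide on its top, 65 mm high in all, about 0.35 kg. This point is on its axis, half-way up (32.5 mm above its underside); z is its axis, towards the boss
- head3_center (a point): steel pump head, standing on the bench (four to six of these are present, all alike): round flange 60 mm wide and 30 mm high with a plain round boss 28 mm wide on its top, 65 mm high in all, about 0.35 kg. This point is on its axis, half-way up (32.5 mm above its underside); z is its axis, towards the boss
- head4_center (a point): steel pump head, standing on the bench (four to six of these are present, all alike): round flange 60 mm wide and 30 mm high with a plain round boss 28 mm wide on its top, 65 mm high in all, about 0.35 kg. This point is on its axis, half-way up (32.5 mm above its underside); z is its axis, towards the boss
- head5_center (a point): steel pump head, standing on the bench (four to six of these are present, all alike): round flange 60 mm wide and 30 mm high with a plain round boss 28 mm wide on its top, 65 mm high in all, about 0.35 kg. This point is on its axis, half-way up (32.5 mm above its underside); z is its axis, towards the boss
- head6_center (a point): steel pump head, standing on the bench (four to six of these are present, all alike): round flange 60 mm wide and 30 mm high with a plain round boss 28 mm wide on its top, 65 mm high in all, about 0.35 kg. This point is on its axis, half-way up (32.5 mm above its underside); z is its axis, towards the boss
- solvent: bystander: amber solvent bottle with a blue cap, 86 mm wide, 160 mm high, origin at the centre of its underside
- column_box_mid (a point): bystander: flat white column box, 160 by 60 by 35 mm, its centre
- wrench: bystander: steel wrench 160 mm long, lying flat, origin under its middle
Mind the look-alikes: they are no part of the job. Leave any green or turquoise look-alike of the part that bears head1_center alone.

How it is judged (in metres and radians):
On the way, in this order (a step that is already met when the one before it is completed fails the run):
1. the lamp is swung clear of the tray (lamp centre over 170 mm from the tray's centre) (horizontal distance between lamp_handle and tray_in above 0.17 m), for 0.2 s.
2. every pump head present stands upright on the tray's floor (x of head1_center in the frame of tray_in between -0.057 and 0.057 m and y of head1_center in the frame of tray_in between -0.092 and 0.092 m and z of each of head1_center, head2_center, head3_center, head4_center, head5_center, head6_center in the frame of tray_in below 0.04 m and angle between each of head1_center, head2_center, head3_center, head4_center, head5_center, head6_center's own z axis and vertical below 0.12 rad and x of head2_center in the frame of tray_in between -0.057 and 0.057 m and y of head2_center in the frame of tray_in between -0.092 and 0.092 m and x of head3_center in the frame of tray_in between -0.057 and 0.057 m and y of head3_center in the frame of tray_in between -0.092 and 0.092 m and x of head4_center in the frame of tray_in between -0.057 and 0.057 m and y of head4_center in the frame of tray_in between -0.092 and 0.092 m and x of head5_center in the frame of tray_in between -0.057 and 0.057 m and y of head5_center in the frame of tray_in between -0.092 and 0.092 m and x of head6_center in the frame of tray_in between -0.057 and 0.057 m and y of head6_center in the frame of tray_in between -0.092 and 0.092 m), for 0.2 s.
3. the nozzle cap is pressed down (over 6 mm of its 8 mm) (value of joint spray_cap above 0.006 m), for 0.1 s.
4. the cap is let up (value of joint spray_cap below 0.0015 m), for 0.1 s.
5. the cap is pressed down again (value of joint spray_cap above 0.006 m), for 0.1 s.
6. the cap is let up again (value of joint spray_cap below 0.0015 m), for 0.1 s.
7. the lamp is swung back over the tray (lamp centre within 45 mm of the tray's centre, seen from above) (horizontal distance between lamp_handle and tray_in below 0.045 m), for 0.2 s.
At the end, for the whole second after the job is handed in: every pump head present stands upright (within 0.12 rad) on the floor inside the tray, the lamp's centre is within 45 mm of the tray's centre seen from above, and the nozzle cap is up (all of step 2 and horizontal distance between lamp_handle and tray_in below 0.045 m and value of joint spray_cap below 0.0015 m); the robot touches nothing.
It fails at once if the cap is pressed while the lamp is over the tray (lamp centre within 120 mm of the tray's centre) (value of joint spray_cap above 0.004 m and horizontal distance between lamp_handle and tray_in below 0.12 m).
It fails at once if the solvent bottle, the column box or the wrench is moved by more than 30 mm (distance of any of solvent, column_box_mid, wrench from where it was at the start of the episode above 0.03 m).
Of head1, head2, head3, head4, head5, head6 only 4 to 6 are there at a start; the rules pass over those that are not, and their reading is None.
At some moment in a run one of head1, head2, head3, head4, head5, head6 may be knocked a few centimetres aside while the robot is not near it.
It also fails if it takes over 210 s, if anything falls off the work surface, if the arm or the gripper's body presses on something with over 40 N, if the wrist force passes 120 N, or if a joint passes its speed limit or range.

### The arm

A 6-joint arm with a two-finger parallel gripper is mounted at the origin on the work surface. World frame = base frame: x ahead of the robot, y to its left, z up, the work surface at z = 0. Lengths are in m, angles in degrees, forces in N, time in s.
With the tool pointing down it reaches from about 0.325 to 0.875 m from the base axis. Payload 4.4 kg.
Tool frame: the origin (TCP) lies midway between the tips of the shut fingers; the grasp point (between the pads) lies bot.grip_point_offset behind it (bot.grip_point_offset is the distance from the TCP to the grasp point, in m); z points along the fingers, y is the line along which they close (so a half turn about z gives the same grasp; the last joint's range is limited). The gripper opens to 85 mm and grips with 20 to 120 N. Pads are 22 mm wide; open, the fingers measure 114 mm over their backs; the gripper's body (76 mm by 85 mm) begins 54 mm behind the grasp point. The pads swing forward as they close: fully open they stand 13 mm farther back than shut.
Start: joints at [-82.305, 11.837, 88.321, -0, 79.842, -8.623], TCP at [0.162, -0.552, 0.231] pointing down, gripper open.
Joint ranges: [-156.59, 156.59], [-49.26, 127.26], [12.9, 141.05], [-63.56, 243.56], [4.71, 150.69], [-161.64, 161.64]. Speed limits (degrees/s): [159.86, 159.86, 180, 180, 180, 180].

### API

Orientations are given as a 3x3 rotation matrix whose columns are the frame's x, y, z axes.
In Python, from plant import bot gives the robot as it stands.
- The arm moves only by the tool apply_moves, never from a script. Its argument "rows" is a list of rows, each a list of 4 numbers: the shift along the tool's x, y, z in mm, then the turn about the tool's z in degrees. In form: [[dx, dy, dz, yaw], ...]. A call has 1 to 5 rows; each row shifts and turns the commanded pose from where the row before left it, along the tool's axes as they then stand; what a row does not reach is not made up. A row lasts 1/8 s, in which the tool goes at most 62.5 mm and 10.7 degrees, less where a joint would pass 70% of its speed; a pose out of reach is approached as far as the arm can. A call with a gripper value outside its range is refused whole. "fingers" is the opening in per cent of the stroke, from 0 (shut) to 100 (fully open), set as the call begins (left out, the last holds). The fingers move at their own pace and stop on an object; the grip force is fixed at half the most. Time passes only in rows, so rows that do not move let the fingers close. It gives the time, the measured TCP pose, the force, the opening and the grip force at its end, in the units of the state.
- bot.observe(): the state, without advancing time (a new reading comes with each control period).
- bot.snapshot(name): name is "scene" or "top" or "wrist"; returns a dict with "frame" (420x560x3 uint8, blue, green, red), "mtx" (3x3 intrinsics, pixels), "R" (3x3) and "t" (3): a world point X has camera coordinates R X + t. Camera axes: x right, y down, z forward; pixel columns grow to the right and rows downward; lengths in m; the calibration is good to about 2 mm. A picture is of the moment at which its call begins. There is no depth.
- bot.hand_in(): hands the job in; it is judged then, once.
Trained networks look in a picture, given as the dict that the camera call returned (one of the last four; its "shot" number tells which), for a name from the list of things; names that differ only in an ending like _2 or _b are one class to them, and where a whole thing is asked for, a point or a joint stands for the part that bears it (a point fixed in the world has none). Each returns a list of dicts, best first, with "conf" (0 to 1); they miss things now and then, are a little off and sometimes report something else, mostly with a low value. They report only what shows in the picture. A call takes as long as a camera call. They do not tell look-alikes from the thing itself.
- bot.masks_of(thing, picture): "pixels" (420x560 bool, what is visible of it) and "bbox" ([centre column, centre row, width, height] in pixels, round what is visible of it).
The state is a dict: "clock": time; "joint_positions": joint angles; "joint_vel": joint speeds; "tau": joint torques, N m; "position": TCP position; "tcp_rot": TCP orientation; "ft_force": force on the tool from outside, world axes, zero at the start; "ft_torque": the same for the moment, N m; "gripper_width": opening from 0.0 (shut) to 1.0 (fully open); "gripper_force": force on a finger pad.
Only numpy, scipy, OpenCV 4.12 (cv2) and the standard library are available. Lean on these libraries where they do the work, as an engineer would, in place of code of your own. Each camera call takes 0.05 s, during which the arm holds its last target. There are 200 camera calls.

## Working session

There is one attempt and no reset: what is moved stays moved. The work goes in short steps, Python scripts to look and compute and a tool call to move; the robot and the scene stay as the last step left them, time stands still between calls to the robot, and variables do not carry over. Pictures are saved under pics/ and viewed, at most 14 in all, crops included, and the job is handed in when it is done.

Besides the shell and the picture viewer there is one more tool, called after "Request:" by a JSON object that holds its "api" and its "payload". apply_moves: Moves the arm, as the interface text tells. Its arguments: {"type":"object","properties":{"rows":{"type":"array","items":{"type":"array","items":{"type":"number"}}},"fingers":{"type":"number"}},"required":["rows"]}

```bash
mkdir -p pics; cat > h.py <<'E'
import numpy as np, cv2
from plant import bot
def ray(s,u,v,z):
    d=s["R"].T@np.linalg.inv(s["mtx"])@np.array([u,v,1.]); c=-s["R"].T@s["t"]
    return c+d*(z-c[2])/d[2]
def proj(s,X):
    p=s["mtx"]@(s["R"]@np.array(X,float)+s["t"]); return p[:2]/p[2]
E
python3 - <<'E'
from h import *
o=bot.observe(); print(o["clock"],o["position"],o["tcp_rot"],o["gripper_width"],bot.grip_point_offset)
a=bot.snapshot("top");b=bot.snapshot("scene")
cv2.imwrite("pics/top.png",a["frame"]);cv2.imwrite("pics/scene.png",b["frame"])
for s in(a,b): print(-s["R"].T@s["t"], s["mtx"][0,0])
for n in ["head1_center","solvent","column_box_mid","wrench","spray_cap_top","lamp_handle","tray_in","lamp_arm","spray_cap"]:
  for s in(a,b):
    try: print(n,[(round(m["conf"],2),np.round(m["bbox"]).tolist()) for m in bot.masks_of(n,s)])
    except Exception as e: print(n,e)
E
```

```text
0.0 [ 0.16145216 -0.55106217  0.23009248] [[ 9.59715723e-01  2.80972657e-01 -3.11177090e-04]
 [ 2.80972608e-01 -9.59712991e-01  2.31713513e-03]
 [ 3.52410917e-04 -2.31122325e-03 -9.99997267e-01]] 1.0019187306772277 0.0187
[0.33523216 0.03870847 1.33675135] 428.47509648725793
[0.90996552 0.38716971 0.94622089] 379.14249593839736
head1_center [(0.84, [169.0, 273.0, 19.0, 21.0]), (0.74, [245.0, 276.0, 21.0, 23.0]), (0.67, [213.0, 296.0, 17.0, 19.0]), (0.51, [212.0, 264.0, 20.0, 19.0])]
head1_center [(0.92, [336.0, 230.0, 20.0, 26.0]), (0.82, [406.0, 276.0, 20.0, 23.0]), (0.81, [375.0, 234.0, 21.0, 22.0]), (0.71, [360.0, 257.0, 23.0, 26.0])]
solvent [(0.6, [422.0, 203.0, 43.0, 30.0])]
solvent [(0.88, [154.0, 169.0, 34.0, 50.0])]
column_box_mid [(0.57, [133.0, 230.0, 31.0, 50.0])]
column_box_mid [(0.65, [422.0, 346.0, 64.0, 68.0])]
wrench [(0.63, [416.0, 254.0, 16.0, 47.0])]
wrench [(0.68, [194.0, 157.0, 43.0, 26.0])]
spray_cap_top [(0.7, [370.0, 242.0, 15.0, 11.0]), (0.17, [168.0, 227.0, 22.0, 24.0])]
spray_cap_top [(0.68, [221.0, 150.0, 12.0, 15.0])]
lamp_handle [(0.72, [285.0, 183.0, 37.0, 103.0])]
lamp_handle []
tray_in [(0.84, [281.0, 227.0, 80.0, 57.0]), (0.61, [423.0, 200.0, 38.0, 27.0])]
tray_in [(0.96, [273.0, 252.0, 100.0, 75.0])]
lamp_arm [(0.97, [286.0, 184.0, 42.0, 102.0])]
lamp_arm [(0.98, [243.0, 228.0, 95.0, 95.0])]
spray_cap [(0.6, [369.0, 242.0, 18.0, 18.0])]
spray_cap [(0.76, [222.0, 153.0, 16.0, 18.0])]
```

View pics/top.png

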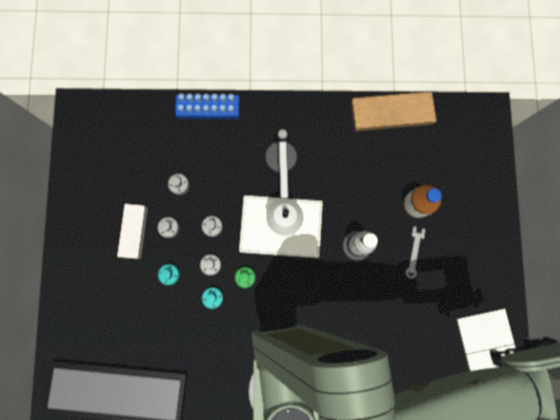

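View pics/scene.png

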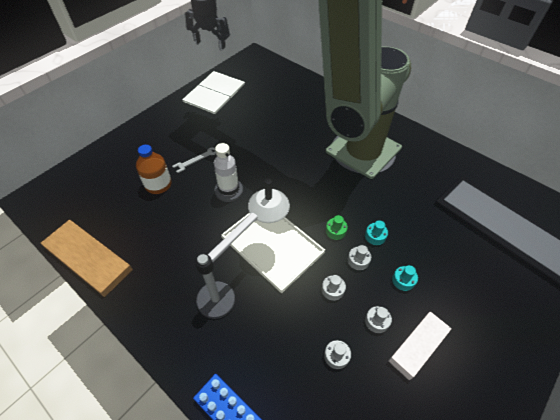

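```bash
python3 - <<'E'
from h import *
a=cv2.imread("pics/top.png");b=cv2.imread("pics/scene.png")
c=cv2.resize(a[205:325,150:300],None,fx=5,fy=5,interpolation=3)[:600]
cv2.imwrite("pics/topc.png",c)
cv2.imwrite("pics/scc.png",cv2.resize(b[170:310,310:450],None,fx=4.2,fy=4.2,interpolation=3))
E
```

```text
(no output)
```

View pics/topc.png

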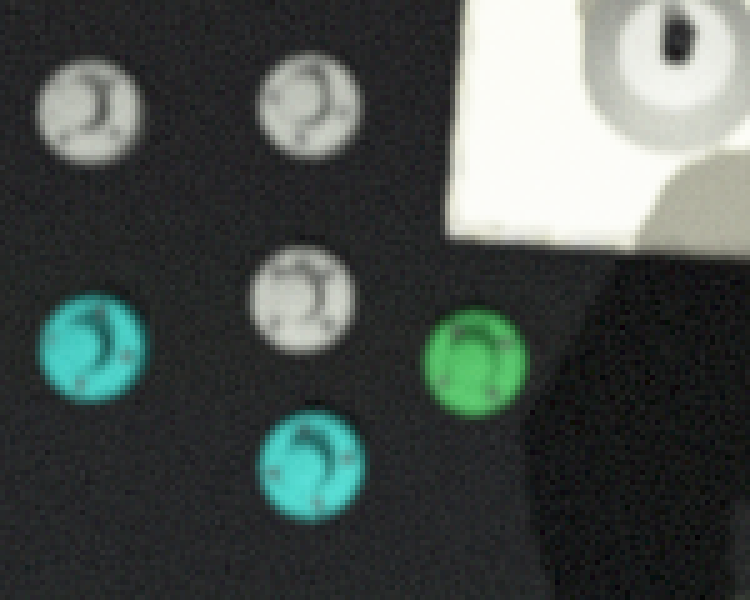

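View pics/scc.png

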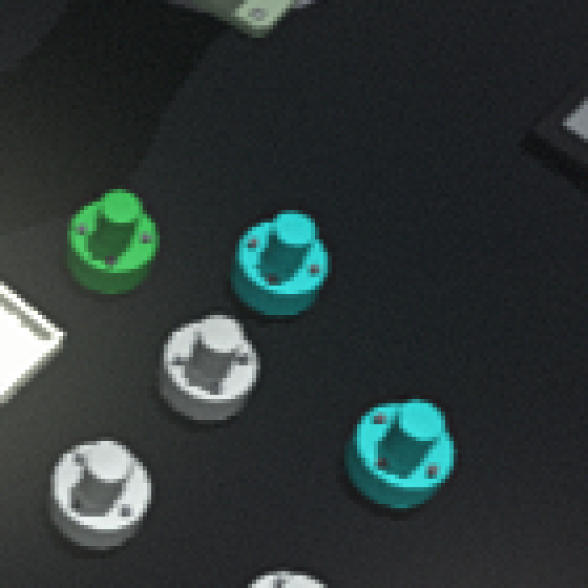

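The top view shows the four steel heads at (178,184), (168,227), (212,226) and (210,265). The look-alikes are turquoise at (168,274) and (212,298) and green at (245,278). The close crops confirm the grey ones are steel. The lamp is over the tray with its handle near (285,212), and the can cap is at (369,241).

```bash
cat >> h.py <<'E'
from scipy.optimize import least_squares
th=np.linspace(0,2*np.pi,40,endpoint=False)
def ring(x,y,z,r): return np.c_[x+r*np.cos(th),y+r*np.sin(th),0*th+z]
def sil(s,x,y,z0=0.):
    im=np.zeros((420*4,560*4),np.uint8)
    for rs in([(0,.03),(.03,.03)],[(.03,.014),(.065,.014)]):
        P=np.array([proj(s,p) for z,r in rs for p in ring(x,y,z+z0,r)])
        cv2.fillConvexPoly(im,cv2.convexHull(np.round(P*4+1.5).astype(np.int32)),255)
    m=cv2.moments(im,True); return np.array([m["m10"]/m["m00"],m["m01"]/m["m00"]])/4-.375
def headpos(s,c,z0=0.):
    g=ray(s,*c,.03+z0)[:2]
    for _ in range(6):
        e=sil(s,*g,z0); g=g+ray(s,*c,.03+z0)[:2]-ray(s,*e,.03+z0)[:2]
    return g
def grey(s,lo=90):
    hsv=cv2.cvtColor(s["frame"],cv2.COLOR_BGR2HSV)
    m=((hsv[...,1]<60)&(hsv[...,2]>lo)).astype(np.uint8)
    m=cv2.morphologyEx(m,cv2.MORPH_CLOSE,np.ones((5,5)))
    n,l,st,ct=cv2.connectedComponentsWithStats(m); return [(st[i],ct[i],l==i) for i in range(1,n)]
E
python3 - <<'E'
from h import *
for nm,lo in(("top",90),("scene",100)):
    s=bot.snapshot(nm)
    for st,ct,_ in grey(s,lo):
        if 200<st[4]<900 and st[2]<35 and st[3]<35: print(nm,st,ct.round(1),headpos(s,ct).round(4))
a=bot.snapshot("top");b=bot.snapshot("scene")
# tray: white outline
for s,lo in((a,150),(b,170)):
    for m in bot.masks_of("tray_in",s)[:1]:
        r=cv2.minAreaRect(cv2.findNonZero(m["pixels"].astype(np.uint8))); bx=cv2.boxPoints(r)
        P=np.array([ray(s,*p,.018)[:2] for p in bx]); print("tray",bx.round().tolist(),P.round(3).tolist(),P.mean(0))
# two-view of points
def tri(pa,pb):
    A=[];c=[]
    for s,p in((a,pa),(b,pb)):
        o=-s["R"].T@s["t"]; d=ray(s,*p,0)-o; d/=np.linalg.norm(d); M=np.eye(3)-np.outer(d,d);A.append(M);c.append(M@o)
    return np.linalg.solve(A[0]+A[1],c[0]+c[1])
print("cap tri",tri((370,242-1),(222,148)), ray(a,369.5,240.5,.193),ray(b,222,148,.193))
print("handle top", ray(a,285,211,.285),ray(b,268,184,.285))
print("post top", ray(a,282.5,133,.23),ray(b,204,259,.23), "foot",ray(a,281,157,.005),ray(b,216,300,.005))
print("bottle top",ray(a,434,195,.16),ray(b,146,149,.16))
for n,s in(("wrench",a),("column_box_mid",a)):
    m=bot.masks_of(n,s)
    if m: print(n,ray(s,*m[0]["bbox"][:2],.02))
E
```

```text
top [168 174  21  21 339] [177.7 183.6] [0.6256 0.3353]
top [157 217  21  21 349] [167.4 227.1] [0.4887 0.3623]
top [201 216  21  21 345] [211.5 225.8] [0.4927 0.2269]
top [344 231  34  28 695] [360.5 244.7] [ 0.4347 -0.2339]
top [200 255  21  21 357] [210.  264.7] [0.3733 0.2287]
scene [326 136  21  20 214] [336.2 145.5] [ 0.0636 -0.0712]
scene [140 168  30  22 336] [156.9 181.2] [ 0.5672 -0.4105]
scene [349 245  23  25 356] [359.8 256.2] [0.3694 0.2282]
scene [322 275  24  25 442] [333.6 286.3] [0.4896 0.2263]
scene [209 289  25  28 316] [223.1 304.7] [0.7169 0.0424]
scene [367 306  25  24 417] [379.1 317.4] [0.4831 0.3614]
scene [325 340  26  27 477] [338.  352.4] [0.6205 0.3337]
tray [[239.0, 251.0], [243.0, 194.0], [321.0, 199.0], [317.0, 256.0]] [[0.415, 0.14], [0.593, 0.13], [0.576, -0.114], [0.398, -0.1]] [0.49574259 0.01401671]
tray [[221.0, 236.0], [263.0, 192.0], [326.0, 250.0], [284.0, 295.0]] [[0.577, -0.109], [0.376, -0.128], [0.417, 0.146], [0.595, 0.144]] [0.49143687 0.01315485]
cap tri [ 0.43200978 -0.22494935  0.18690222] [ 0.43284087 -0.22223828  0.193     ] [ 0.4358487  -0.22003496  0.193     ]
handle top [0.49816487 0.00763892 0.285     ] [0.50550192 0.01464942 0.285     ]
post top [0.71841975 0.01240955 0.23      ] [0.71675177 0.01819794 0.23      ] foot [0.71647371 0.01192178 0.005     ] [0.71820799 0.01547603 0.005     ]
bottle top [ 0.56439916 -0.41619941  0.16      ] [ 0.56233382 -0.41103488  0.16      ]
wrench [ 0.40630758 -0.40614466  0.02      ]
column_box_mid [0.47920642 0.46548704 0.02      ]
```

Request:
{"api": "apply_moves", "payload": {"rows": [[0, 0, -50, 10], [0, 0, -50, 10.3], [23, -45, 0, 0], [23, -45, 0, 0], [23, -45, 0, 0]], "fingers": 60}}

```text
clock: 2.02
position: [0.2403, -0.4207, 0.3315]
tcp_rot: [[0.998, -0.07, 0.001], [-0.07, -0.998, -0.001], [0.001, 0.0, -1.0]]
ft_force: [0.6, 0.4, 0.4]
gripper_width: 0.601
gripper_force: 0.0
```

Request:
{"api": "apply_moves", "payload": {"rows": [[23, -45, 0, 0], [23, -45, 0, 0], [23, -45, 0, 0], [23, -45, 0, 0], [23, -45, 0, 0]]}}

```text
clock: 2.65
position: [0.3707, -0.204, 0.3316]
tcp_rot: [[0.998, -0.07, 0.001], [-0.07, -0.998, -0.001], [0.001, 0.001, -1.0]]
ft_force: [1.4, -0.8, -0.4]
gripper_width: 0.598
gripper_force: 0.0
```

Request:
{"api": "apply_moves", "payload": {"rows": [[23, -45, 0, 0], [23, -45, 0, 0], [23, -45, 0, 0], [23, -45, 0, 0], [23, -45, 0, 0]]}}

```text
clock: 3.28
position: [0.5012, 0.0126, 0.3315]
tcp_rot: [[0.998, -0.069, 0.001], [-0.069, -0.998, -0.0], [0.001, 0.0, -1.0]]
ft_force: [0.9, -0.2, -0.7]
gripper_width: 0.6
gripper_force: 0.0
```

```bash
cat >> h.py <<'E'
C=np.array([.494,.014]); A=np.radians(-4.0); TR=np.array([[np.cos(A),-np.sin(A)],[np.sin(A),np.cos(A)]])
def st():
    o=bot.observe(); R=np.array(o["tcp_rot"]); p=np.array(o["position"])
    print("t",round(o["clock"],2),"pos",p.round(4),"ang",np.degrees(np.arctan2(R[1,0],R[0,0])).round(2),"tilt",R[2,:2].round(3),"F",np.round(o["ft_force"],1),"w",round(o["gripper_width"],3),"gf",np.round(o["gripper_force"],1))
    return o,p,R
def go(x,y,z,o=None):
    o,p,R=st(); d=R.T@(np.array([x,y,z])-p)*1000; print("tool delta mm to",np.round([x,y,z],4),d.round(1)); return d
E
python3 - <<'E'
from h import *
s=bot.snapshot("wrist"); cv2.imwrite("pics/w1.png",s["frame"])
st(); print("cam",-s["R"].T@s["t"])
print(proj(s,[.501,.010,.285]))
a=bot.snapshot("top");
for st_,ct,_ in grey(a,90):
    if 200<st_[4]<900 and st_[2]<35 and st_[3]<35: print(st_,ct.round(1),headpos(a,ct).round(4))
cv2.imwrite("pics/top2.png",a["frame"])
E
```

```text
t 3.33 pos [0.5032 0.0176 0.3312] ang -3.69 tilt [ 0.002 -0.006] F [ 1.4  2.3 -0.2] w 0.603 gf 0.0
cam [0.57578045 0.00825852 0.47440006]
[285.09774279 234.76146961]
[168 174  21  21 340] [177.7 183.6] [0.6257 0.3354]
[157 217  21  21 348] [167.4 227. ] [0.4887 0.3623]
[201 216  21  21 344] [211.4 225.8] [0.4926 0.2271]
[344 231  34  28 693] [360.5 244.7] [ 0.4347 -0.2339]
[200 254  21  22 358] [210.  264.7] [0.3734 0.2287]
```

View pics/w1.png

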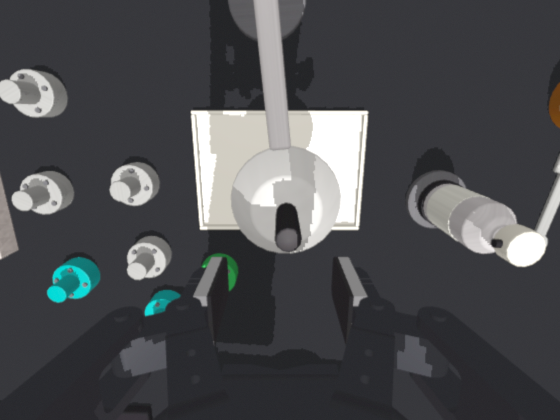

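Wrist view: the handle's top is at (288,237), the tray corners are at (192,111), (367,111), (359,229) and (199,229), and the cap is at (521,246). The tool is nearly above the handle.

```bash
python3 - <<'E'
from h import *
s=bot.snapshot("wrist"); 
h=ray(s,288,237,.285); print("handle",h)
P=np.array([ray(s,*p,.018)[:2] for p in [(192,111),(367,111),(359,229),(199,229)]]); print(P.round(3).tolist(),P.mean(0), "len",np.linalg.norm(P[1]-P[0]),np.linalg.norm(P[2]-P[3]),np.linalg.norm(P[1]-P[2]),np.linalg.norm(P[0]-P[3]))
d=(P[0]-P[1])/2+(P[3]-P[2])/2; print("yaw",np.degrees(np.arctan2(-d[0],d[1])))
print("cap",ray(s,521,246,.193))
for p in[(10,92),(25,201),(122,190),(137,268)]: print("boss",ray(s,*p,.065))
go(h[0],h[1],.247)
E
```

```text
handle [0.5001424  0.01056137 0.285     ]
[[0.587, 0.132], [0.572, -0.109], [0.399, -0.099], [0.414, 0.147]] [0.49289513 0.01775116] len 0.24132044715115158 0.24667475090372887 0.1733466324901918 0.1735889444798046
yaw -3.6236254912059
cap [ 0.43956944 -0.21321392  0.193     ]
boss [0.6220335  0.33792584 0.065     ]
boss [0.48553139 0.36131779 0.065     ]
boss [0.4923112  0.22747794 0.065     ]
boss [0.37698279 0.23026377 0.065     ]
t 3.42 pos [0.5009 0.0128 0.331 ] ang -3.74 tilt [-0.001  0.   ] F [ 0.  -0.5  0.5] w 0.6 gf 0.0
tool delta mm to [0.5001 0.0106 0.247 ] [-0.5  2.3 84. ]
```

Request:
{"api": "apply_moves", "payload": {"rows": [[0, 2, 28, 0], [0, 0, 28, 0], [0, 0, 28, 0], [0, 0, 0, 0]]}}

```text
clock: 3.92
position: [0.498, 0.0081, 0.2449]
tcp_rot: [[0.997, -0.071, -0.006], [-0.071, -0.997, 0.0], [-0.006, -0.0, -1.0]]
ft_force: [-0.3, -0.6, 0.3]
gripper_width: 0.604
gripper_force: 0.0
```

Request:
{"api": "apply_moves", "payload": {"rows": [[0, 0, 0, 0], [0, 0, 0, 0], [0.8, 5.7, 0, -1.5], [1.5, 11.3, 0, -3], [3.1, 22.6, 0, -6]], "fingers": 32}}

```text
clock: 4.55
position: [0.5058, -0.0302, 0.2488]
tcp_rot: [[0.993, 0.118, 0.003], [0.118, -0.993, 0.001], [0.003, -0.0, -1.0]]
ft_force: [0.7, 1.7, 0.0]
gripper_width: 0.32
gripper_force: 0.7
```

Request:
{"api": "apply_moves", "payload": {"rows": [[3.1, 22.6, 0, -6], [3.1, 22.6, 0, -6], [3.1, 22.6, 0, -6], [3.1, 22.6, 0, -6], [3.1, 22.6, 0, -6]]}}

```text
clock: 5.18
position: [0.5559, -0.1323, 0.2487]
tcp_rot: [[0.802, 0.598, 0.002], [0.598, -0.802, 0.0], [0.002, 0.001, -1.0]]
ft_force: [0.5, 0.9, 0.2]
gripper_width: 0.319
gripper_force: 0.7
```

Request:
{"api": "apply_moves", "payload": {"rows": [[3.1, 22.6, 0, -6], [3.1, 22.6, 0, -6], [3.1, 22.6, 0, -6], [3.1, 22.6, 0, -6], [0, 0, 0, 0]]}}

```text
clock: 5.8
position: [0.6289, -0.1868, 0.2481]
tcp_rot: [[0.493, 0.87, 0.002], [0.87, -0.493, -0.001], [0.0, 0.002, -1.0]]
ft_force: [-0.0, 0.1, 0.9]
gripper_width: 0.319
gripper_force: 0.0
```

```bash
python3 - <<'E'
from h import *
o,p,R=st(); print("grasp dist to tray",np.linalg.norm(p[:2]-[.493,.016]),"pivot r",np.linalg.norm(p[:2]-[.7175,.0145]))
s=bot.snapshot("wrist"); cv2.imwrite("pics/w2.png",s["frame"])
E
```

```text
t 5.8 pos [ 0.6289 -0.1868  0.2481] ang 60.44 tilt [0.    0.002] F [-0.   0.1  0.9] w 0.319 gf 0.0
grasp dist to tray 0.24414822690912932 pivot r 0.2199500433623989
```

View pics/w2.png

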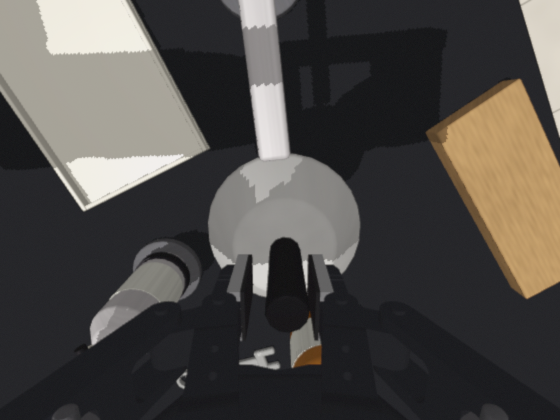

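The lamp is swung to the side with the handle at (288,300), caged between the fingers. Next I lift off and go to the heads.

Request:
{"api": "apply_moves", "payload": {"rows": [[0, 0, -45, 0], [0, 0, -45, 0], [0, 0, 0, 10.7], [0, 0, 0, 10.7], [0, 0, 0, 10.7]], "fingers": 60}}

```text
clock: 6.48
position: [0.6271, -0.1854, 0.3382]
tcp_rot: [[0.883, 0.469, 0.001], [0.469, -0.883, -0.0], [0.0, 0.001, -1.0]]
ft_force: [0.2, 0.2, 0.3]
gripper_width: 0.6
gripper_force: 0.0
```

Request:
{"api": "apply_moves", "payload": {"rows": [[0, 0, 0, 10.7], [0, 0, 0, 10.7], [0, 0, 0, 10.7], [-20, -50, 0, 0], [-20, -50, 0, 0]]}}

```text
clock: 7.1
position: [0.5931, -0.0825, 0.3376]
tcp_rot: [[0.998, -0.067, 0.0], [-0.067, -0.998, 0.0], [0.0, -0.0, -1.0]]
ft_force: [0.6, 0.2, 0.1]
gripper_width: 0.602
gripper_force: 0.0
```

Request:
{"api": "apply_moves", "payload": {"rows": [[-20, -50, 0, 0], [-20, -50, 0, 0], [-20, -50, 0, 0], [-20, -50, 0, 0], [-20, -50, 0, 0]]}}

```text
clock: 7.72
position: [0.5089, 0.1739, 0.3381]
tcp_rot: [[0.998, -0.066, 0.001], [-0.066, -0.998, 0.0], [0.001, -0.0, -1.0]]
ft_force: [0.6, -0.8, -0.1]
gripper_width: 0.599
gripper_force: 0.0
```

Request:
{"api": "apply_moves", "payload": {"rows": [[-20, -50, 30, 0], [0, 0, 60, 0], [0, 0, 50, 0], [0, 0, 0, 0], [0, 0, 0, 0]]}}

```text
clock: 8.35
position: [0.4949, 0.2238, 0.1998]
tcp_rot: [[0.998, -0.065, 0.004], [-0.065, -0.998, 0.001], [0.004, -0.001, -1.0]]
ft_force: [1.2, -0.1, 0.8]
gripper_width: 0.598
gripper_force: 0.0
```

```bash
cat >> h.py <<'E'
def heads():
    s=bot.snapshot("top"); out=[]
    for q,ct,_ in grey(s,90):
        if 200<q[4]<600 and 17<q[2]<27 and 17<q[3]<27 and ct[0]<240: out.append(headpos(s,ct)); 
    print("heads",np.round(out,4).tolist()); return out
T0=np.array([.493,.016]); A=np.radians(-3.7); TR=np.array([[np.cos(A),-np.sin(A)],[np.sin(A),np.cos(A)]])
def slot(x,y): return T0+TR@np.array([x,y])
E
python3 - <<'E'
from h import *
heads(); s=bot.snapshot("wrist"); cv2.imwrite("pics/w3.png",s["frame"])
go(.4925,.227,.036); h=bot.masks_of("head1_center",s)
for m in h: print(round(m["conf"],2),np.round(m["bbox"]),s["frame"][m["pixels"]].mean(0).round())
E
```

```text
heads []
t 8.45 pos [0.496  0.224  0.2009] ang -3.72 tilt [ 0.006 -0.002] F [-0.   0.4 -0.2] w 0.599 gf 0.0
tool delta mm to [0.4925 0.227  0.036 ] [ -4.7  -2.5 164.9]
0.82 [292. 351.  50.  37.] [82. 84. 10.]
0.73 [386. 298.  25.  28.] [30. 64. 19.]
0.62 [282. 294.  51.  67.] [112. 114. 114.]
0.55 [170. 301.  31.  25.] [86. 87. 11.]
```

View pics/w3.png

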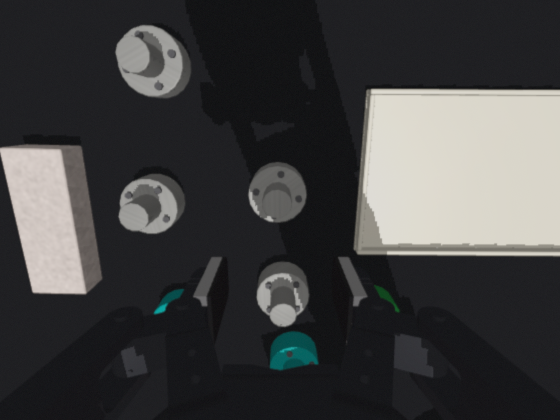

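The wrist view shows bosses at (277,205), (283,315), (134,215) and (134,57). The green and turquoise parts are at the lower edge.

```bash
python3 - <<'E'
from h import *
s=bot.snapshot("wrist")
for p in[(134,57),(134,216),(277,205),(283,316)]: print("boss",p,ray(s,*p,.065).round(4))
print(proj(s,[.4925,.227,.065]),proj(s,[.3745,.2295,.065]))
P=np.array([ray(s,*p,.018)[:2] for p in [(368,91),(356,253)]]); print(P)
print(slot(.0875,.1225),slot(-.0875,.1225))
for q in [(a,b) for a in(.036,-.036) for b in(-.055,.055)]: print(q,slot(*q).round(4))
E
```

```text
boss (134, 57) [0.6222 0.3346 0.065 ]
boss (134, 216) [0.489  0.3615 0.065 ]
boss (277, 205) [0.491  0.2279 0.065 ]
boss (283, 316) [0.3722 0.2298 0.065 ]
[277.91381754 203.38768099] [283.14373682 314.04171825]
[[0.58653402 0.13366803]
 [0.41599455 0.14438096]]
[0.58822282 0.13259809] [0.41358759 0.14389124]
(0.036, -0.055) [ 0.5254 -0.0412]
(0.036, 0.055) [0.5325 0.0686]
(-0.036, -0.055) [ 0.4535 -0.0366]
(-0.036, 0.055) [0.4606 0.0732]
```

Request:
{"api": "apply_moves", "payload": {"rows": [[-4, -3, 40, 0], [0, 0, 55, 0], [0, 0, 45, 0], [0, 0, 24, 0], [0, 0, 0, 0]]}}

```text
clock: 9.18
position: [0.489, 0.2264, 0.0322]
tcp_rot: [[0.998, -0.065, -0.003], [-0.065, -0.998, -0.001], [-0.003, 0.001, -1.0]]
ft_force: [0.4, -0.4, -0.0]
gripper_width: 0.602
gripper_force: 0.0
```

Request:
{"api": "apply_moves", "payload": {"rows": [[0, 0, 0, 0], [0, 0, 0, 0], [0, 0, 0, 0], [0, 0, 0, 0], [0, 0, -10, 0]], "fingers": 0}}

```text
clock: 9.8
position: [0.4891, 0.2266, 0.0432]
tcp_rot: [[0.998, -0.064, -0.002], [-0.064, -0.998, -0.0], [-0.002, 0.001, -1.0]]
ft_force: [-0.4, -0.2, -3.3]
gripper_width: 0.316
gripper_force: 59.2
```

Request:
{"api": "apply_moves", "payload": {"rows": [[0, 0, -40, 0], [0, 0, -50, 0], [0, 0, -20, 0], [11, 50, 0, 0], [10, 54, 0, 0]]}}

```text
clock: 10.42
position: [0.5038, 0.1212, 0.1538]
tcp_rot: [[0.998, -0.062, 0.0], [-0.062, -0.998, -0.0], [0.0, -0.0, -1.0]]
ft_force: [0.9, -0.2, -2.8]
gripper_width: 0.309
gripper_force: 59.9
```

Request:
{"api": "apply_moves", "payload": {"rows": [[10, 54, 0, 0], [10, 54, 0, 0], [10, 54, 0, 0], [0, 0, 0, 0], [0, 0, 0, 0]]}}

```text
clock: 11.05
position: [0.5229, -0.0417, 0.1528]
tcp_rot: [[0.998, -0.065, -0.002], [-0.065, -0.998, 0.001], [-0.002, -0.001, -1.0]]
ft_force: [-0.2, -0.3, -2.5]
gripper_width: 0.306
gripper_force: 60.1
```

```bash
python3 - <<'E'
from h import *
heads(); go(*slot(.036,-.055),.043); heads()
E
```

```text
heads [[0.6257, 0.3353], [0.4888, 0.3622], [0.3739, 0.2299]]
t 11.1 pos [ 0.5229 -0.041   0.1529] ang -3.66 tilt [-0.002 -0.001] F [ 0.3 -0.  -2.8] w 0.308 gf 60.1
tool delta mm to [ 0.5254 -0.0412  0.043 ] [2.600e+00 1.000e-01 1.098e+02]
heads [[0.6255, 0.3355], [0.4887, 0.3623], [0.3739, 0.2302]]
```

Request:
{"api": "apply_moves", "payload": {"rows": [[2, 0, 45, 0], [0, 0, 45, 0], [0, 0, 18, 0], [0, 0, 5.5, 0], [0, 0, 0, 0]]}}

```text
clock: 11.78
position: [0.5268, -0.0414, 0.0413]
tcp_rot: [[0.998, -0.063, 0.002], [-0.063, -0.998, -0.0], [0.002, 0.0, -1.0]]
ft_force: [0.3, -0.5, -3.0]
gripper_width: 0.309
gripper_force: 60.4
```

Request:
{"api": "apply_moves", "payload": {"rows": [[0, 0, 0, 0], [0, 0, 0, 0], [0, 0, 0, 0], [0, 0, -30, 0], [0, 0, -60, 0]], "fingers": 60}}

```text
clock: 12.4
position: [0.5231, -0.0416, 0.1279]
tcp_rot: [[0.998, -0.064, -0.007], [-0.064, -0.998, 0.002], [-0.007, -0.001, -1.0]]
ft_force: [1.4, -0.7, 0.8]
gripper_width: 0.599
gripper_force: 0.0
```

Request:
{"api": "apply_moves", "payload": {"rows": [[0, 0, -40, 0], [-33, -51, 0, 0], [-33, -52, 0, 0], [-33, -52, 0, 0], [-33, -52, 0, 0]]}}

```text
clock: 13.02
position: [0.4065, 0.1744, 0.1702]
tcp_rot: [[0.998, -0.065, 0.001], [-0.065, -0.998, 0.0], [0.001, -0.001, -1.0]]
ft_force: [0.5, 1.3, 0.6]
gripper_width: 0.598
gripper_force: 0.0
```

Request:
{"api": "apply_moves", "payload": {"rows": [[-34, -52, 0, 0], [0, 0, 0, 0], [0, 0, 0, 0]]}}

```text
clock: 13.4
position: [0.377, 0.227, 0.17]
tcp_rot: [[0.998, -0.063, 0.001], [-0.063, -0.998, -0.0], [0.001, 0.0, -1.0]]
ft_force: [0.3, -0.4, 0.2]
gripper_width: 0.599
gripper_force: 0.0
```

```bash
python3 - <<'E'
from h import *
heads(); s=bot.snapshot("wrist"); print(proj(s,[.3745,.230,.065]),proj(s,[.3745,.230,.030])); h=bot.masks_of("head1_center",s)
for m in h: print(round(m["conf"],2),np.round(m["bbox"]),s["frame"][m["pixels"]].mean(0).round())
go(.3735,.230,.034)
E
```

```text
heads [[0.6255, 0.3352]]
[276.70931043 212.24144435] [277.05516412 200.95700409]
0.81 [277. 200.  62.  66.] [102. 104. 105.]
0.77 [385. 229.  71.  69.] [40. 87. 25.]
0.69 [290. 295.  63.  68.] [121. 123.  23.]
0.55 [155. 236.  71.  68.] [122. 124.  17.]
t 13.55 pos [0.3777 0.2259 0.1698] ang -3.83 tilt [0. 0.] F [ 0.4  0.7 -0.6] w 0.6 gf 0.0
tool delta mm to [0.3735 0.23   0.034 ] [ -4.5  -3.8 135.8]
```

Request:
{"api": "apply_moves", "payload": {"rows": [[-4, -4, 40, 0], [0, 0, 50, 0], [0, 0, 34, 0], [0, 0, 11, 0], [0, 0, 0, 0]]}}

```text
clock: 14.18
position: [0.3735, 0.2306, 0.0347]
tcp_rot: [[0.998, -0.066, -0.001], [-0.066, -0.998, -0.0], [-0.001, 0.0, -1.0]]
ft_force: [0.1, 0.1, 1.0]
gripper_width: 0.6
gripper_force: 0.0
```

Request:
{"api": "apply_moves", "payload": {"rows": [[0, 0, 0, 0], [0, 0, 0, 0], [0, 0, 0, 0], [0, 0, 0, 0], [0, 0, -10, 0]], "fingers": 0}}

```text
clock: 14.8
position: [0.3721, 0.2312, 0.0448]
tcp_rot: [[0.998, -0.064, -0.002], [-0.064, -0.998, -0.0], [-0.002, 0.0, -1.0]]
ft_force: [0.1, -0.2, -3.7]
gripper_width: 0.311
gripper_force: 59.3
```

Request:
{"api": "apply_moves", "payload": {"rows": [[0, 0, -40, 0], [0, 0, -50, 0], [0, 0, -20, 0], [19, 52, 0, 0], [19, 52, 0, 0]]}}

```text
clock: 15.42
position: [0.4039, 0.1248, 0.1554]
tcp_rot: [[0.998, -0.061, 0.001], [-0.061, -0.998, 0.001], [0.001, -0.001, -1.0]]
ft_force: [1.3, 0.9, -3.5]
gripper_width: 0.312
gripper_force: 60.2
```

Request:
{"api": "apply_moves", "payload": {"rows": [[19, 52, 0, 0], [20, 52, 0, 0], [20, 53, 0, 0], [0, 0, 0, 0], [0, 0, 0, 0]]}}

```text
clock: 16.05
position: [0.4521, -0.0349, 0.1543]
tcp_rot: [[0.998, -0.065, -0.002], [-0.065, -0.998, 0.001], [-0.002, -0.001, -1.0]]
ft_force: [-0.1, 0.5, -3.5]
gripper_width: 0.31
gripper_force: 60.6
```

```bash
python3 - <<'E'
from h import *
heads(); go(*slot(-.036,-.055),.0395)
E
```

```text
heads [[0.6257, 0.3356], [0.4887, 0.3623]]
t 16.1 pos [ 0.452  -0.0343  0.1543] ang -3.65 tilt [-0.002 -0.001] F [-0.1 -0.2 -2.9] w 0.302 gf 60.6
tool delta mm to [ 0.4535 -0.0366  0.0395] [  1.9   2.3 114.8]
```

Request:
{"api": "apply_moves", "payload": {"rows": [[2, 2, 45, 0], [0, 0, 45, 0], [0, 0, 18, 0], [0, 0, 6.5, 0], [0, 0, 0, 0]]}}

```text
clock: 16.73
position: [0.453, -0.0353, 0.0418]
tcp_rot: [[0.998, -0.061, -0.005], [-0.061, -0.998, 0.002], [-0.005, -0.001, -1.0]]
ft_force: [-9.4, 2.2, 13.2]
gripper_width: 0.312
gripper_force: 62.5
```

Request:
{"api": "apply_moves", "payload": {"rows": [[0, 0, 0, 0], [0, 0, 0, 0], [0, 0, 0, 0], [0, 0, -30, 0], [0, 0, -60, 0]], "fingers": 60}}

```text
clock: 17.35
position: [0.4524, -0.0368, 0.1287]
tcp_rot: [[0.998, -0.064, -0.007], [-0.064, -0.998, 0.002], [-0.007, -0.002, -1.0]]
ft_force: [1.1, 0.3, 0.5]
gripper_width: 0.602
gripper_force: 0.0
```

Request:
{"api": "apply_moves", "payload": {"rows": [[0, 0, -40, 0], [1, -50, 0, 0], [1, -50, 0, 0], [1, -50, 0, 0], [1, -50, 0, 0]]}}

```text
clock: 17.98
position: [0.4718, 0.1634, 0.1704]
tcp_rot: [[0.998, -0.064, 0.001], [-0.064, -0.998, 0.0], [0.001, -0.0, -1.0]]
ft_force: [1.0, -0.1, 1.4]
gripper_width: 0.6
gripper_force: 0.0
```

Request:
{"api": "apply_moves", "payload": {"rows": [[1, -50, 0, 0], [1, -50, 0, 0], [2, -50, 0, 0], [2, -50, 0, 0], [0, 0, 0, 0]]}}

```text
clock: 18.6
position: [0.4903, 0.3642, 0.1699]
tcp_rot: [[0.998, -0.06, 0.0], [-0.06, -0.998, 0.001], [0.0, -0.001, -1.0]]
ft_force: [0.5, 0.9, -0.6]
gripper_width: 0.598
gripper_force: 0.0
```

```bash
python3 - <<'E'
from h import *
heads(); s=bot.snapshot("wrist"); print(proj(s,[.489,.362,.030])); h=bot.masks_of("head1_center",s)
for m in h: print(round(m["conf"],2),np.round(m["bbox"]),s["frame"][m["pixels"]].mean(0).round())
go(.4885,.362,.035)
cv2.imwrite("pics/w4.png",s["frame"])
E
```

```text
heads [[0.6247, 0.3347], [0.4905, 0.3647]]
[280.92841584 198.79021359]
0.74 [512. 324.  88.  76.] [40. 86. 25.]
0.62 [414. 390.  45.  47.] [93. 94. 12.]
0.58 [296. 330.  56.  74.] [123. 125.  22.]
t 18.75 pos [0.4903 0.3602 0.1698] ang -3.69 tilt [-0.001  0.001] F [ 0.4  0.8 -0.5] w 0.599 gf 0.0
tool delta mm to [0.4885 0.362  0.035 ] [ -1.8  -1.8 134.8]
```

View pics/w4.png

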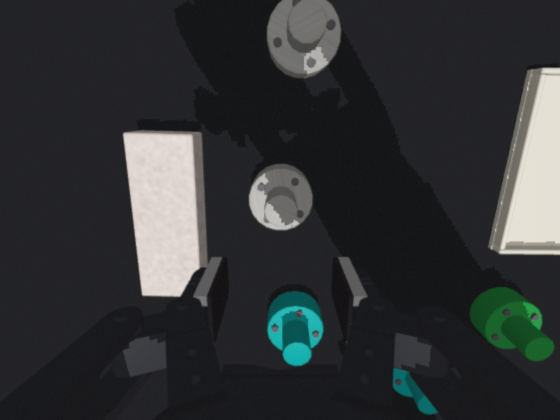

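Steel head at (281,198), as projected; the box is on the left, clear of the fingers.

Request:
{"api": "apply_moves", "payload": {"rows": [[-1, -1, 40, 0], [0, 0, 50, 0], [0, 0, 34, 0], [0, 0, 11, 0], [0, 0, 0, 0]]}}

```text
clock: 19.38
position: [0.4898, 0.3611, 0.0353]
tcp_rot: [[0.998, -0.065, -0.001], [-0.065, -0.998, -0.0], [-0.001, 0.001, -1.0]]
ft_force: [-0.9, 0.9, -0.1]
gripper_width: 0.601
gripper_force: 0.0
```

Request:
{"api": "apply_moves", "payload": {"rows": [[0, 0, 0, 0], [0, 0, 0, 0], [0, 0, 0, 0], [0, 0, 0, 0], [0, 0, -10, 0]], "fingers": 0}}

```text
clock: 20.0
position: [0.4887, 0.3617, 0.0449]
tcp_rot: [[0.998, -0.064, -0.002], [-0.064, -0.998, -0.001], [-0.002, 0.001, -1.0]]
ft_force: [0.6, -0.6, -3.2]
gripper_width: 0.31
gripper_force: 59.2
```

Request:
{"api": "apply_moves", "payload": {"rows": [[0, 0, -40, 0], [0, 0, -50, 0], [0, 0, -20, 0], [12, 48, 0, 0], [12, 48, 0, 0]]}}

```text
clock: 20.62
position: [0.5065, 0.2639, 0.1544]
tcp_rot: [[0.998, -0.062, -0.002], [-0.062, -0.998, -0.001], [-0.001, 0.001, -1.0]]
ft_force: [1.1, -0.9, -3.3]
gripper_width: 0.308
gripper_force: 59.9
```

Request:
{"api": "apply_moves", "payload": {"rows": [[13, 48, 0, 0], [13, 48, 0, 0], [13, 49, 0, 0], [0, 49, 0, 0], [0, 0, 0, 0]]}}

```text
clock: 21.25
position: [0.5327, 0.0656, 0.1538]
tcp_rot: [[0.998, -0.069, -0.003], [-0.069, -0.998, -0.001], [-0.003, 0.001, -1.0]]
ft_force: [0.6, 0.8, -3.3]
gripper_width: 0.306
gripper_force: 60.1
```

```bash
python3 - <<'E'
from h import *
heads(); go(*slot(.036,.055),.0395);st()
E
```

```text
heads [[0.6255, 0.3353]]
t 21.3 pos [0.5328 0.0674 0.1539] ang -3.87 tilt [-0.003 -0.   ] F [-0.4  0.4 -3.2] w 0.309 gf 60.1
tool delta mm to [0.5325 0.0686 0.0395] [ -0.   -1.1 114.4]
t 21.3 pos [0.5328 0.0674 0.1539] ang -3.87 tilt [-0.003 -0.   ] F [-0.4  0.4 -3.2] w 0.309 gf 60.1
```

Request:
{"api": "apply_moves", "payload": {"rows": [[0, -1, 45, 0], [0, 0, 45, 0], [0, 0, 18, 0], [0, 0, 5.5, 0], [0, 0, 0, 0]]}}

```text
clock: 21.92
position: [0.5347, 0.0705, 0.0429]
tcp_rot: [[0.998, -0.063, 0.001], [-0.063, -0.998, 0.0], [0.001, -0.0, -1.0]]
ft_force: [-0.2, 0.1, -3.0]
gripper_width: 0.311
gripper_force: 61.1
```

Request:
{"api": "apply_moves", "payload": {"rows": [[0, 0, 0, 0], [0, 0, 0, 0], [0, 0, 0, 0], [0, 0, -30, 0], [0, 0, -60, 0]], "fingers": 60}}

```text
clock: 22.55
position: [0.5313, 0.0696, 0.1299]
tcp_rot: [[0.998, -0.064, -0.007], [-0.064, -0.998, 0.0], [-0.007, 0.0, -1.0]]
ft_force: [1.3, 0.5, 0.5]
gripper_width: 0.606
gripper_force: 0.0
```

Request:
{"api": "apply_moves", "payload": {"rows": [[0, 0, -40, 0], [12, -45, 0, 0], [12, -45, 0, 0], [12, -45, 0, 0], [13, -45, 0, 0]]}}

```text
clock: 23.18
position: [0.5949, 0.2475, 0.172]
tcp_rot: [[0.998, -0.064, 0.0], [-0.064, -0.998, 0.0], [0.0, -0.0, -1.0]]
ft_force: [0.0, -0.8, -0.1]
gripper_width: 0.602
gripper_force: 0.0
```

Request:
{"api": "apply_moves", "payload": {"rows": [[13, -46, 0, 0], [13, -46, 0, 0], [0, 0, 0, 0], [0, 0, 0, 0]]}}

```text
clock: 23.68
position: [0.6259, 0.3358, 0.1712]
tcp_rot: [[0.998, -0.064, -0.001], [-0.064, -0.998, -0.001], [-0.001, 0.001, -1.0]]
ft_force: [-0.7, 0.3, -0.3]
gripper_width: 0.602
gripper_force: 0.0
```

```bash
python3 - <<'E'
from h import *
heads(); s=bot.snapshot("wrist"); print(proj(s,[.6235,.335,.030])); h=bot.masks_of("head1_center",s)
for m in h: print(round(m["conf"],2),np.round(m["bbox"]),s["frame"][m["pixels"]].mean(0).round())
go(.6235,.335,.035)
for q,ct,_ in grey(s,70):
  if q[4]>1500: print(q,ct)
E
```

```text
heads []
[281.02721383 199.60187745]
t 23.82 pos [0.6262 0.3349 0.1719] ang -3.77 tilt [-0.  0.] F [ 0.1 -0.2  0.3] w 0.6 gf 0.0
tool delta mm to [0.6235 0.335  0.035 ] [ -2.6  -0.  136.9]
[ 248  163   65   67 3332] [279.90066026 196.15246098]
[  457   212   103   151 13246] [514.63407821 284.98459912]
[ 125  260   70   57 2876] [156.91307371 284.17107093]
[ 124  338   45   64 1853] [148.85860766 369.60604425]
```

Request:
{"api": "apply_moves", "payload": {"rows": [[-1.5, 0, 40, 0], [0, 0, 50, 0], [0, 0, 35, 0], [0, 0, 12, 0], [0, 0, 0, 0]]}}

```text
clock: 24.45
position: [0.6247, 0.3356, 0.0347]
tcp_rot: [[0.998, -0.065, -0.001], [-0.065, -0.998, -0.0], [-0.001, 0.0, -1.0]]
ft_force: [0.8, -0.1, -0.0]
gripper_width: 0.597
gripper_force: 0.0
```

Request:
{"api": "apply_moves", "payload": {"rows": [[0, 0, 0, 0], [0, 0, 0, 0], [0, 0, 0, 0], [0, 0, 0, 0], [0, 0, -10, 0]], "fingers": 0}}

```text
clock: 25.08
position: [0.6238, 0.3361, 0.0442]
tcp_rot: [[0.998, -0.064, -0.002], [-0.064, -0.998, -0.0], [-0.002, 0.001, -1.0]]
ft_force: [-0.6, -0.4, -3.4]
gripper_width: 0.311
gripper_force: 59.3
```

Request:
{"api": "apply_moves", "payload": {"rows": [[0, 0, -40, 0], [0, 0, -50, 0], [0, 0, -20, 0], [-24, 45, 0, 0], [-24, 45, 0, 0]]}}

```text
clock: 25.7
position: [0.5694, 0.2488, 0.1535]
tcp_rot: [[0.998, -0.063, -0.002], [-0.063, -0.998, -0.001], [-0.002, 0.001, -1.0]]
ft_force: [1.0, -0.9, -3.6]
gripper_width: 0.307
gripper_force: 59.8
```

Request:
{"api": "apply_moves", "payload": {"rows": [[-24, 45, 0, 0], [-25, 45, 0, 0], [-25, 46, 0, 0], [-25, 46, 0, 0], [0, 0, 0, 0]]}}

```text
clock: 26.32
position: [0.4568, 0.0723, 0.1528]
tcp_rot: [[0.998, -0.068, -0.006], [-0.068, -0.998, -0.0], [-0.005, 0.001, -1.0]]
ft_force: [0.7, 0.6, -3.8]
gripper_width: 0.309
gripper_force: 60.3
```

```bash
python3 - <<'E'
from h import *
heads(); go(*slot(-.036,.055),.0405);st()
E
```

```text
heads []
t 26.38 pos [0.4587 0.0735 0.1536] ang -3.84 tilt [-0.003 -0.   ] F [ 0.1  0.5 -3.5] w 0.307 gf 60.3
tool delta mm to [0.4606 0.0732 0.0405] [  2.2   0.2 113.1]
t 26.38 pos [0.4587 0.0735 0.1536] ang -3.84 tilt [-0.003 -0.   ] F [ 0.1  0.5 -3.5] w 0.307 gf 60.3
```

Request:
{"api": "apply_moves", "payload": {"rows": [[1, 0, 45, 0], [0, 0, 45, 0], [0, 0, 18, 0], [0, 0, 5.5, 0], [0, 0, 0, 0]]}}

```text
clock: 27.0
position: [0.4599, 0.0753, 0.0422]
tcp_rot: [[0.998, -0.062, -0.007], [-0.062, -0.998, 0.0], [-0.006, 0.0, -1.0]]
ft_force: [-10.8, -1.0, 15.2]
gripper_width: 0.307
gripper_force: 64.0
```

Request:
{"api": "apply_moves", "payload": {"rows": [[0, 0, 0, 0], [0, 0, 0, 0], [0, 0, 0, 0], [0, 0, -30, 0], [0, 0, -60, 0]], "fingers": 60}}

```text
clock: 27.62
position: [0.4591, 0.0744, 0.1296]
tcp_rot: [[0.998, -0.064, -0.007], [-0.064, -0.998, 0.0], [-0.007, 0.0, -1.0]]
ft_force: [1.5, -0.3, 0.0]
gripper_width: 0.603
gripper_force: 0.0
```

Request:
{"api": "apply_moves", "payload": {"rows": [[0, 0, -60, 0], [-6, 50, -60, 0], [-40, 25, -50, 0], [0, 0, 0, 0], [0, 0, 0, 0]], "fingers": 0}}

```text
clock: 28.25
position: [0.4165, 0.0145, 0.2844]
tcp_rot: [[0.998, -0.065, 0.0], [-0.065, -0.998, 0.0], [0.0, -0.0, -1.0]]
ft_force: [0.3, 0.5, -0.1]
gripper_width: 0.0
gripper_force: 0.0
```

```bash
python3 - <<'E'
from h import *
st(); s=bot.snapshot("wrist"); cv2.imwrite("pics/w5.png",s["frame"]); t=bot.snapshot("scene"); cv2.imwrite("pics/s5.png",t["frame"])
for q in [(a,b) for a in(.036,-.036) for b in(-.055,.055)]: print(q,proj(s,[*slot(*q),.070]).round(),proj(t,[*slot(*q),.070]).round())
print("cap",proj(s,[.436,-.220,.193]))
E
```

```text
t 28.25 pos [0.4165 0.0145 0.2844] ang -3.7 tilt [ 0. -0.] F [ 0.3  0.5 -0.1] w 0.0 gf 0.0
(0.036, -0.055) [327.  76.] [249. 228.]
(0.036, 0.055) [222.  76.] [278. 253.]
(-0.036, -0.055) [324. 146.] [268. 213.]
(-0.036, 0.055) [226. 146.] [296. 236.]
cap [592.63501526 169.43020897]
```

View pics/w5.png

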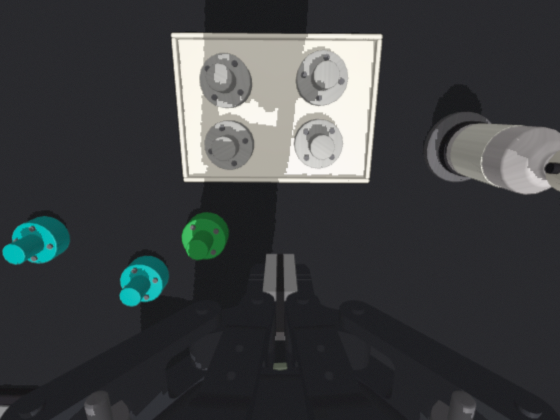

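View pics/s5.png

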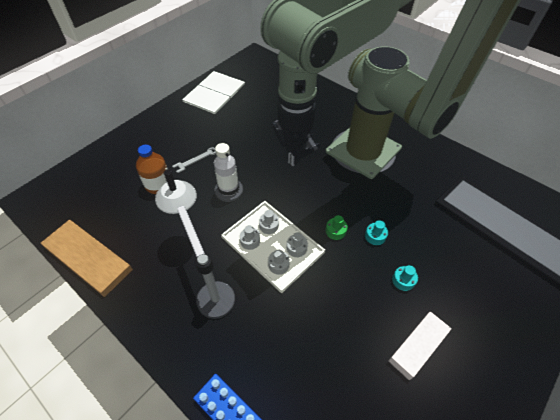

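All four heads stand in the tray: bosses at (222,74), (327,72), (222,148) and (322,147) in the wrist view. No steel heads are left on the bench. Next I go to the cap.

Request:
{"api": "apply_moves", "payload": {"rows": [[7, 47, 0, 0], [7, 47, 0, 0], [7, 47, 0, 0], [7, 46, 0, 0], [6, 46, 0, 0]]}}

```text
clock: 28.98
position: [0.4355, -0.221, 0.2823]
tcp_rot: [[0.998, -0.063, -0.003], [-0.063, -0.998, 0.003], [-0.003, -0.003, -1.0]]
ft_force: [0.9, 0.2, -0.2]
gripper_width: 0.001
gripper_force: 0.0
```

Request:
{"api": "apply_moves", "payload": {"rows": [[0, 0, 0, 0], [0, 0, 0, 0]]}}

```text
clock: 29.22
position: [0.4353, -0.2193, 0.2828]
tcp_rot: [[0.998, -0.064, -0.003], [-0.064, -0.998, 0.003], [-0.003, -0.003, -1.0]]
ft_force: [0.4, -0.4, -0.5]
gripper_width: -0.0
gripper_force: 0.0
```

```bash
python3 - <<'E'
from h import *
st(); s=bot.snapshot("wrist"); f=s["frame"].copy(); cv2.imwrite("pics/w6.png",f); print(proj(s,[.435,-.22,.193]))
print([ (round(m["conf"],2),np.round(m["bbox"]).tolist()) for m in bot.masks_of("spray_cap_top",s)])
E
```

```text
t 29.23 pos [ 0.4353 -0.2193  0.2828] ang -3.66 tilt [-0.003 -0.003] F [ 0.4 -0.4 -0.5] w -0.0 gf 0.0
[282.15455606 214.06066229]
[(0.61, [281.0, 214.0, 56.0, 51.0])]
```

View pics/w6.png

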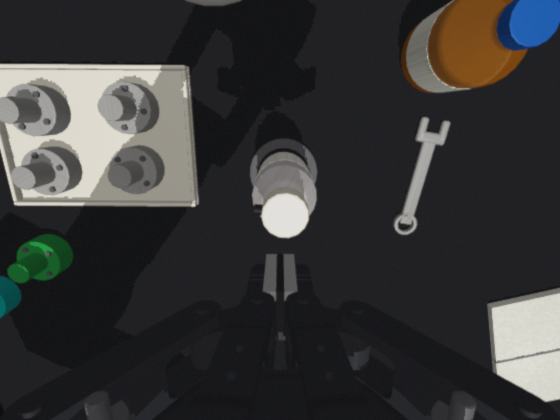

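Cap top at (285,214), prediction (282,214). I shift 1 mm and press.

Request:
{"api": "apply_moves", "payload": {"rows": [[0, 1.5, 45, 0], [0, 0, 37, 0], [0, 0, 6, 0], [0, 0, 4, 0], [0, 0, 0, 0]]}}

```text
clock: 29.95
position: [0.4364, -0.2221, 0.1942]
tcp_rot: [[0.998, -0.064, 0.002], [-0.064, -0.998, -0.002], [0.002, 0.002, -1.0]]
ft_force: [-0.5, 0.0, 0.0]
gripper_width: -0.002
gripper_force: 0.0
```

Request:
{"api": "apply_moves", "payload": {"rows": [[0, 0, 3, 0], [0, 0, 1.5, 0], [0, 0, 0, 0], [0, 0, 0, 0]]}}

```text
clock: 30.45
position: [0.4366, -0.2225, 0.1893]
tcp_rot: [[0.998, -0.064, 0.003], [-0.064, -0.998, -0.002], [0.003, 0.002, -1.0]]
ft_force: [2.4, -1.1, 5.8]
gripper_width: -0.004
gripper_force: 2.5
```

Request:
{"api": "apply_moves", "payload": {"rows": [[0, 0, 3, 0], [0, 0, 0.5, 0], [0, 0, 0, 0], [0, 0, 0, 0]]}}

```text
clock: 30.95
position: [0.4366, -0.2225, 0.186]
tcp_rot: [[0.998, -0.064, 0.003], [-0.064, -0.998, -0.002], [0.003, 0.002, -1.0]]
ft_force: [2.3, -0.4, 6.4]
gripper_width: 0.004
gripper_force: 3.5
```

Request:
{"api": "apply_moves", "payload": {"rows": [[0, 0, 1, 0], [0, 0, 1, 0], [0, 0, 0.5, 0], [0, 0, 0, 0], [0, 0, 0, 0]]}}

```text
clock: 31.58
position: [0.4367, -0.2226, 0.185]
tcp_rot: [[0.998, -0.064, 0.003], [-0.064, -0.998, -0.002], [0.004, 0.002, -1.0]]
ft_force: [-1.5, 2.8, 13.7]
gripper_width: -0.0
gripper_force: 7.0
```

The cap bottomed out at 13.7 N. I let it up, press to the same depth again, and let it up.

Request:
{"api": "apply_moves", "payload": {"rows": [[0, 0, -25, 0], [0, 0, 0, 0], [0, 0, 0, 0], [0, 0, 0, 0]]}}

```text
clock: 32.08
position: [0.4343, -0.2211, 0.2054]
tcp_rot: [[0.998, -0.064, -0.003], [-0.064, -0.998, 0.002], [-0.003, -0.002, -1.0]]
ft_force: [0.4, 0.3, -0.1]
gripper_width: 0.001
gripper_force: 0.0
```

Request:
{"api": "apply_moves", "payload": {"rows": [[0, 0, 12, 0], [0, 0, 8, 0], [0, 0, 5, 0], [0, 0, 0, 0], [0, 0, 0, 0]]}}

```text
clock: 32.7
position: [0.4356, -0.2219, 0.1849]
tcp_rot: [[0.998, -0.064, 0.0], [-0.064, -0.998, -0.001], [0.0, 0.001, -1.0]]
ft_force: [-5.7, 3.2, 17.4]
gripper_width: -0.002
gripper_force: 9.1
```

Request:
{"api": "apply_moves", "payload": {"rows": [[0, 0, 0, 0], [0, 0, 0, 0], [0, 0, -25, 0], [0, 0, 0, 0], [0, 0, 0, 0]]}}

```text
clock: 33.33
position: [0.4346, -0.2212, 0.2056]
tcp_rot: [[0.998, -0.064, -0.002], [-0.064, -0.998, 0.001], [-0.002, -0.001, -1.0]]
ft_force: [-0.9, 0.8, -0.0]
gripper_width: 0.0
gripper_force: 0.0
```

Request:
{"api": "apply_moves", "payload": {"rows": [[0, 0, -45, 0], [0, 0, -45, 0], [0, 0, -40, 0], [47, -12, 0, 0], [47, -12, 0, 0]], "fingers": 60}}

```text
clock: 33.95
position: [0.5315, -0.2038, 0.3363]
tcp_rot: [[0.998, -0.065, -0.001], [-0.065, -0.998, 0.0], [-0.001, -0.0, -1.0]]
ft_force: [0.0, -1.1, 0.5]
gripper_width: 0.595
gripper_force: 0.0
```

Request:
{"api": "apply_moves", "payload": {"rows": [[48, -12, 0, 0], [48, -12, 0, 0], [0, 0, 0, -10.5], [0, 0, 0, -10.5], [0, 0, 0, -10.5]]}}

```text
clock: 34.58
position: [0.6277, -0.1857, 0.334]
tcp_rot: [[0.881, 0.472, -0.004], [0.472, -0.881, 0.002], [-0.003, -0.004, -1.0]]
ft_force: [-0.5, 0.5, 0.3]
gripper_width: 0.599
gripper_force: 0.0
```

Request:
{"api": "apply_moves", "payload": {"rows": [[0, 0, 0, -10.5], [0, 0, 0, -10.5], [0, 0, 0, -10.5], [0, 0, 0, 0]]}}

```text
clock: 35.08
position: [0.6275, -0.1858, 0.3347]
tcp_rot: [[0.512, 0.859, -0.003], [0.859, -0.512, 0.002], [-0.0, -0.004, -1.0]]
ft_force: [0.2, -0.5, 0.3]
gripper_width: 0.604
gripper_force: 0.0
```

```bash
python3 - <<'E'
from h import *
st(); s=bot.snapshot("wrist"); f=s["frame"].copy(); cv2.imwrite("pics/w7.png",f); t=bot.snapshot("scene")
cv2.imwrite("pics/s7.png",cv2.resize(t["frame"][170:310,200:480],None,fx=2.5,fy=2.5))
print(proj(s,[.629,-.187,.285]))
E
```

```text
t 35.08 pos [ 0.6275 -0.1858  0.3347] ang 59.19 tilt [-0.    -0.004] F [ 0.2 -0.5  0.3] w 0.604 gf 0.0
[284.4407099  235.02567112]
```

View pics/w7.png

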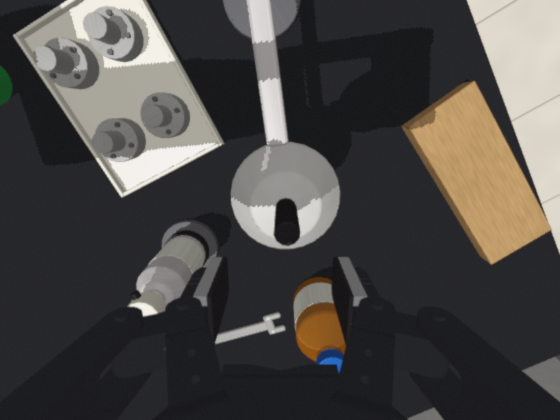

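View pics/s7.png

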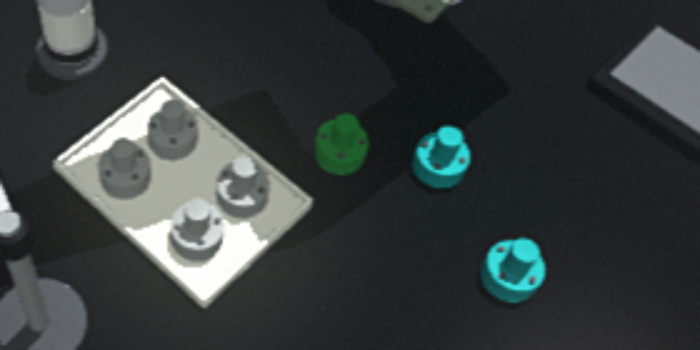

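Heads still all standing in the tray. The handle is at (287,237), centred below the fingers. Now I swing it back.

Request:
{"api": "apply_moves", "payload": {"rows": [[0, 1, 29, 0], [0, 0, 29, 0], [0, 0, 29, 0], [0, 0, 0, 0]]}}

```text
clock: 35.67
position: [0.6269, -0.1857, 0.2461]
tcp_rot: [[0.512, 0.859, -0.007], [0.859, -0.512, 0.003], [-0.001, -0.008, -1.0]]
ft_force: [-0.7, -0.2, 0.2]
gripper_width: 0.599
gripper_force: 0.0
```

Request:
{"api": "apply_moves", "payload": {"rows": [[0, 0, 0, 0], [0, 0, 0, 0], [-0.4, -5.7, 0, 1.5], [-0.8, -11.4, 0, 3], [-1.5, -22.9, 0, 6]], "fingers": 32}}

```text
clock: 36.3
position: [0.5948, -0.1673, 0.2515]
tcp_rot: [[0.662, 0.749, 0.003], [0.749, -0.662, -0.002], [0.001, 0.004, -1.0]]
ft_force: [1.6, 0.0, 1.4]
gripper_width: 0.317
gripper_force: 0.6
```

Request:
{"api": "apply_moves", "payload": {"rows": [[-1.5, -22.9, 0, 6], [-1.5, -22.9, 0, 6], [-1.5, -22.9, 0, 6], [-1.5, -22.9, 0, 6], [-1.5, -22.9, 0, 6]]}}

```text
clock: 36.92
position: [0.5201, -0.0804, 0.2512]
tcp_rot: [[0.948, 0.318, 0.002], [0.318, -0.948, -0.002], [0.001, 0.002, -1.0]]
ft_force: [1.1, -0.7, -0.7]
gripper_width: 0.319
gripper_force: 0.6
```

Request:
{"api": "apply_moves", "payload": {"rows": [[-1.5, -22.9, 0, 6], [-1.5, -22.9, 0, 6], [-1.5, -22.9, 0, 6], [-1.5, -22.9, 0, 6], [0, 0, 0, 0]]}}

```text
clock: 37.55
position: [0.4988, 0.0092, 0.2509]
tcp_rot: [[0.996, -0.087, 0.001], [-0.087, -0.996, -0.0], [0.001, 0.0, -1.0]]
ft_force: [0.9, -1.8, -0.5]
gripper_width: 0.32
gripper_force: 0.0
```

```bash
python3 - <<'E'
from h import *
o,p,R=st(); print(np.linalg.norm(p[:2]-[.493,.016]))
s=bot.snapshot("wrist"); print(proj(s,[p[0],p[1],.285]))
E
```

```text
t 37.55 pos [0.4988 0.0092 0.2509] ang -5.02 tilt [0.001 0.   ] F [ 0.9 -1.8 -0.5] w 0.32 gf 0.0
0.008952940291528405
[281.91839115 308.97541882]
```

Request:
{"api": "apply_moves", "payload": {"rows": [[0, 0, 0, 0], [0, 0, 0, 0], [0, 0, -30, 0], [0, 0, -50, 0], [0, 0, -30, 0]], "fingers": 60}}

```text
clock: 38.22
position: [0.4998, 0.0075, 0.3628]
tcp_rot: [[0.996, -0.091, 0.003], [-0.091, -0.996, -0.001], [0.003, 0.0, -1.0]]
ft_force: [0.4, 0.2, -0.6]
gripper_width: 0.606
gripper_force: 0.0
```

Request:
{"api": "apply_moves", "payload": {"rows": [[-20, 40, 0, 0], [-25, 45, 0, 0], [-25, 45, 0, 0], [0, 0, 0, 0], [0, 0, 0, 0]]}}

```text
clock: 38.85
position: [0.4177, -0.1151, 0.3602]
tcp_rot: [[0.996, -0.091, 0.001], [-0.091, -0.996, 0.0], [0.0, -0.001, -1.0]]
ft_force: [-0.7, 0.2, -0.1]
gripper_width: 0.603
gripper_force: 0.0
```

```bash
python3 - <<'E'
from h import *
st(); s=bot.snapshot("scene");w=bot.snapshot("wrist")
im=np.hstack([cv2.resize(s["frame"][160:310,190:340],(400,400)),cv2.resize(w["frame"],(400,300))[:,:].copy() if 0 else cv2.copyMakeBorder(cv2.resize(w["frame"],(400,300)),0,100,0,0,0)])
cv2.imwrite("pics/f.png",im); print(proj(w,[.499,.0105,.285])*400/560)
E
```

```text
t 38.85 pos [ 0.4177 -0.1151  0.3602] ang -5.24 tilt [ 0.    -0.001] F [-0.7  0.2 -0.1] w 0.603 gf 0.0
[59.26868894 86.78052159]
```

View pics/f.png

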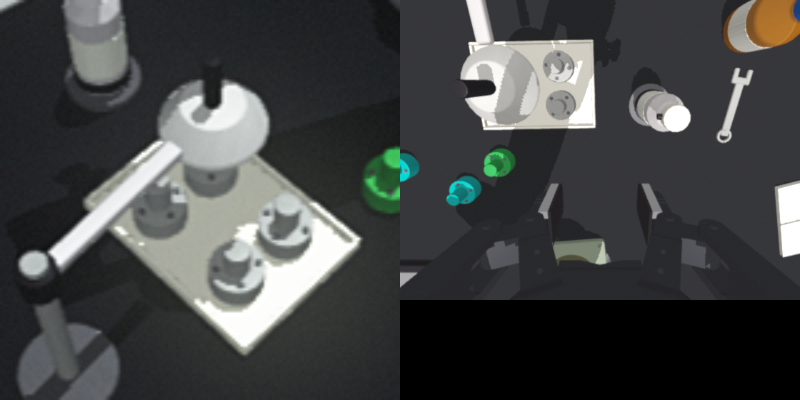

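The lamp is over the tray with its handle at (462,88), where it should be. All four heads stand in the tray, the cap is up, and the tool touches nothing. I'm handing in.

```bash
python3 -c "
from plant import bot
print(bot.hand_in())"
```

```text
the job is handed in; nothing more can be done
None
```

I handed the job in at about 39 s: all four steel heads are standing in the tray, the cap was pressed fully and let up twice with the lamp aside, and the lamp is back over the tray; the hand-in returned no verdict.

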